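Press the post back into the tape stand

TASK

The wooden post of the little tape stand has come out. Pick it up, find the hole in the wooden boss of the stand by feel, and press the post straight in, gently and without ramming it, until its collar sits flat on the boss; then let go and leave the other things where they are.

Things in the scene. Friction and masses are not known exactly. Their poses are not given: they have to be found in the camera images.
- post: Loose turned post of pale wood, about 80 g, standing upright on its foot on the worktop. Origin at the centre of its foot, z along the post to its top. From the foot up: spigot 16 mm diameter, 24 mm long, square-edged; collar 32 mm diameter, 6 mm thick (24 to 30 mm); plain round shaft 22 mm diameter from 30 to 114 mm.
- post_collar (a point): Centre of the underside of the post's collar, 24 mm above its foot.
- post_grip (a point): On the post's axis 94 mm above its foot: a good height for the TCP to grip the 22 mm shaft from above.
- stand: The stand, immovable: round marble foot, 140 mm diameter, 16 mm thick, origin at the centre of its underside on the worktop, z up. On it a wooden boss, 62 mm diameter, 34 mm tall, flat top 50 mm above the worktop, with a hole in its middle. The boss was screwed on by hand: it and its hole sit 3 to 5 mm off the marble's centre, in a direction that is not measured and differs each time.
- boss_top (a point): Point on the marble foot's axis level with the boss's flat top. The mouth of the plain blind hole (straight down, 18 mm diameter, no chamfer) lies at this height, 3 to 5 mm away in an unknown direction. A tight cork plug, 9 mm down, slides ahead of the spigot under about 8 N and stays there; the whole spigot fits. Over 35 N on the stand is ramming.
- tape: Bystander: roll of brown tape lying flat, 93 mm diameter, 48 mm tall.
- salt_shaker: Bystander: salt shaker, 44 mm diameter, 90 mm tall, at the back.
- jar: Bystander: glass jar with a green lid, 79 mm diameter, 120 mm tall, at the back.
- lemon: Bystander: lemon, 78 x 55 x 56 mm, at the back.
- garlic: Bystander: garlic bulb, 60 mm, at the back.
- mug_a: Bystander: small white mug, 88 mm over its handle, 50 mm tall, at the back left.
Not all that is in view belongs to the job. Leave any pink look-alike of the stand alone.

How it is judged:
On the way:
1. the post is lifted over the height of the boss (height (world z) of post above 0.052 m), for 0.2 s.
At the end, for the whole second after the job is handed in: The post stands upright (within 0.05 rad) in the boss's hole with the underside of its collar within 2 mm of the boss's flat top and within 9 mm of the marble foot's axis, at rest and let go (z of post_collar in the frame of boss_top below 0.002 m and horizontal distance between post_collar and boss_top below 0.009 m and angle between post's own z axis and vertical below 0.05 rad and linear speed of post below 0.02 m/s and contact force between the fingers and post below 0.2 N); the robot touches nothing.
It fails at once if the post or the hand presses on the stand with more than 35 N (contact force between any of post, the arm, the fingers and stand above 35 N).
It fails at once if the post is knocked over (angle between post's own z axis and vertical above 0.7 rad).
It fails at once if a bystander is moved by more than 30 mm (distance of any of tape, salt_shaker, jar, lemon, garlic, mug_a from where it was at the start of the episode above 0.03 m).
It also fails if it takes over 67 s, if anything falls off the work surface, if the arm or the gripper's body presses on something with over 40 N, if the wrist force passes 120 N, or if a joint passes its speed limit or range.

ROBOT

A 7-joint arm with a two-finger parallel gripper is mounted at the origin on the work surface; the furniture and walls round the work are solid. World frame = base frame: x ahead of the robot, y to its left, z up, the work surface at z = 0. Lengths are in m, angles in rad, forces in N, time in s.
With the tool pointing down it reaches from about 0.4 to 0.85 m from the base axis. Payload 10.4 kg.
Tool frame: the origin (TCP) lies between the finger pads, 19 mm behind the fingertips; this is the grasp point; z points along the fingers, y is the line along which they close (so a half turn about z gives the same grasp; the last joint's range is limited). The gripper opens to 85 mm and grips with 20 to 120 N. Pads are 22 mm wide; open, the fingers measure 114 mm over their backs; the gripper's body (76 mm by 85 mm) begins 54 mm behind the grasp point. The pads swing forward as they close: fully open they stand 13 mm farther back than shut.
Start: joints at [-1.295, 0.332, -0.065, 1.46, 0.022, 1.35, -0.088], TCP at [0.184, 0.597, 0.25] pointing down, gripper open.
Joint ranges: [-2.6, 2.6], [-0.5, 2.12], [-1.47, 1.34], [0.16, 2.42], [-1.27, 4.41], [0.06, 2.06], [-2.6, 2.6]. Speed limits (rad/s): [2.22, 2.22, 2.79, 2.79, 3.14, 3.14, 3.14].

INTERFACE

Orientations are given as a unit quaternion [x, y, z, w].
In Python, from workcell import manip gives the robot as it stands.
- The arm moves only by the tool move_arm, never from a script. Its argument "plan" is one flat list of numbers, 7 for each row, row after row: the turn, a rotation vector about the tool's x, y, z in rad, then the shift along the tool's x, y, z in m, then the finger opening in m, from 0 to 0.0854. In form: [ax, ay, az, dx, dy, dz, gripper, ax, ay, az, dx, dy, dz, gripper, ...]. A call has 1 to 12 rows; each row is the pose to reach, as a shift and turn from the pose commanded when the call began, along the tool's axes at that moment; what a row does not reach only later rows make up. A row lasts 1/8 s, in which the tool goes at most 62.5 mm and 10.7 degrees, less where a joint would pass 70% of its speed; a pose out of reach is approached as far as the arm can. A call with a gripper value outside its range is refused whole. The fingers move at their own pace and stop on an object; "squeeze" is the grip in N (left out, the last holds). Time passes only in rows, so rows that repeat a pose let the fingers close. It gives the time, the measured TCP pose, the force, the opening and the grip force at its end, in the units of the state.
- manip.get_obs(): the state, without advancing time (a new reading comes with each control period).
- manip.camera(name): name is "scene" or "top"; returns a dict with "color" (420x560x3 uint8, red, green, blue), "fx", "fy", "cx", "cy" (pixels), "cam_to_world" (4x4, takes a point from camera to world coordinates). Camera axes: x right, y down, z forward; pixel columns grow to the right and rows downward; lengths in m; the calibration is good to about 2 mm. A picture is of the moment at which its call begins. There is no depth.
- manip.hand_in(): hands the job in; it is judged then, once.
Trained networks look in a picture, given as the dict that the camera call returned (one of the last four; its "shot" number tells which), for a name from the list of things; names that differ only in an ending like _2 or _b are one class to them, and where a whole thing is asked for, a point or a joint stands for the part that bears it (a point fixed in the world has none). Each returns a list of dicts, best first, with "conf" (0 to 1); they miss things now and then, are a little off and sometimes report something else, mostly with a low value. They report only what shows in the picture. A call takes as long as a camera call. They do not tell look-alikes from the thing itself.
- manip.look_for(picture, label): "position" ([x, y, z] in m, in the coordinates of the camera as it stood for that picture, good to about 4 mm: the middle of the surface that is visible of it).
- manip.silhouettes(picture, label): "pixels" (420x560 bool, what is visible of it).
- manip.tip_of(picture, label): "position" ([x, y, z] in m, in the coordinates of the camera as it stood for that picture, good to about 4 mm: a listed point, or the origin of a listed thing).
The state is a dict: "clock": time; "joint_pos": joint angles; "joint_velocities": joint speeds; "tau": joint torques, N m; "position": TCP position; "ee_rot": TCP orientation; "ft_force": force on the tool from outside, world axes, zero at the start; "torque": the same for the moment, N m; "grip_width": opening from 0.0 (shut) to 1.0 (fully open); "grasp_force": force on a finger pad.
Only numpy, scipy, OpenCV 4.12 (cv2) and the standard library are available. Lean on these libraries where they do the work, as an engineer would, in place of code of your own. Each camera call takes 0.05 s, during which the arm holds its last target. There are 200 camera calls.

## Working session

There is one attempt and no reset: what is moved stays moved. The work goes in short steps, Python scripts to look and compute and a tool call to move; the robot and the scene stay as the last step left them, time stands still between calls to the robot, and variables do not carry over. Pictures are saved under pics/ and viewed, at most 10 in all, crops included, and the job is handed in when it is done.

Besides the shell and the picture viewer there is one more tool, called after ">>>" as name(argument=value, ...), one argument or row to a line, values as JSON. move_arm: Moves the arm, as the interface text tells. Its arguments: {"type":"object","properties":{"plan":{"type":"array","items":{"type":"number"}},"squeeze":{"type":"number"}},"required":["plan"]}

```bash
mkdir -p pics; cat > h.py <<'E'
from workcell import manip
import numpy as np, cv2
from scipy.spatial.transform import Rotation as R
def w(p,pos): return (np.array(p["cam_to_world"])@np.r_[pos,1])[:3]
def pix(p,X):
    c=np.linalg.inv(np.array(p["cam_to_world"]))@np.r_[X,1]; return np.array([p["fx"]*c[0]/c[2]+p["cx"],p["fy"]*c[1]/c[2]+p["cy"]])
def ray(p,u,v,z):
    T=np.array(p["cam_to_world"]); d=T[:3,:3]@[(u-p["cx"])/p["fx"],(v-p["cy"])/p["fy"],1]; o=T[:3,3]; return o+d*(z-o[2])/d[2]
E
python3 - <<'E'
from h import *
np.set_printoptions(precision=4,suppress=True)
o=manip.get_obs(); print({k:np.round(v,3) for k,v in o.items() if k in("clock","position","ee_rot","ft_force","grip_width")})
ims=[]
for n in("top","scene"):
    p=manip.camera(n); ims.append(p["color"]); print(n,p["cam_to_world"],p["fx"])
    for l in("post","stand","post_grip","boss_top"):
        for f in(manip.tip_of,):
            for d in f(p,l)[:3]: print(l,f.__name__,round(d["conf"],2),w(p,d["position"]))
    cv2.imwrite(f"pics/{n}.png",cv2.cvtColor(p["color"],cv2.COLOR_RGB2BGR))
E
```

```text
{'clock': np.float64(0.0), 'position': array([0.184, 0.597, 0.249]), 'ee_rot': array([ 0.149,  0.989, -0.001, -0.   ]), 'ft_force': array([-0.064,  0.554, -0.116]), 'grip_width': np.float64(0.995)}
top [[ 0.0921 -0.9747  0.2039  0.2094]
 [-0.9958 -0.0901  0.0188  0.0581]
 [ 0.0001 -0.2048 -0.9788  1.4608]
 [ 0.      0.      0.      1.    ]] 546.6415310869127
post call 0.57 [ 0.5017  0.1582 -0.0021]
stand call 0.79 [ 0.4222  0.0251 -0.0028]
stand call 0.74 [ 0.4845 -0.1752 -0.0026]
post_grip call 0.44 [0.5019 0.1624 0.093 ]
post_grip call 0.43 [ 0.5039  0.1574 -0.0046]
boss_top call 0.89 [ 0.4877 -0.1783  0.0495]
boss_top call 0.63 [0.4243 0.0207 0.0553]
scene [[ 0.7792 -0.3988  0.4836 -0.0599]
 [-0.6266 -0.478   0.6155 -0.6786]
 [-0.0143 -0.7826 -0.6223  0.857 ]
 [ 0.      0.      0.      1.    ]] 510.8111019651793
post call 0.55 [ 0.4962  0.1559 -0.002 ]
stand call 0.85 [ 0.4176  0.0303 -0.0006]
stand call 0.67 [ 0.484  -0.1783  0.0001]
post_grip call 0.6 [0.5038 0.1598 0.0977]
post_grip call 0.33 [ 0.4939  0.1586 -0.0003]
boss_top call 0.94 [ 0.4756 -0.1825  0.0525]
boss_top call 0.88 [0.4151 0.0237 0.0507]
```

View pics/top.png

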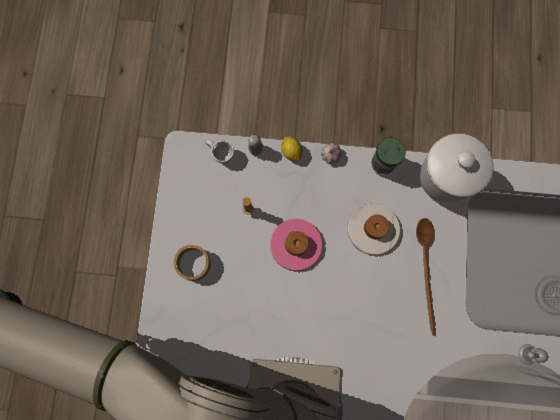

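View pics/scene.png

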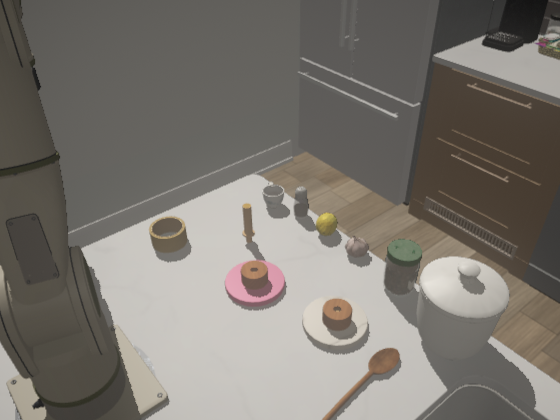

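The top view shows the post at (247,205), the pink look-alike at (297,244), and the white stand at (375,229) with its boss at (377,226). The scene view shows the post at (248,220) and the white stand at (335,320). Next I'll zoom in on the hole and the post.

```bash
python3 - <<'E'
from h import *
np.set_printoptions(precision=4,suppress=True)
rows=[]
for n,(u,v),(a,b) in(("top",(376,229),(247,205)),("scene",(336,317),(248,220))):
    p=manip.camera(n); im=p["color"]
    c=[cv2.resize(im[y-r:y+r,x-r:x+r],(300,300),interpolation=cv2.INTER_CUBIC) for x,y,r in((u,v,20),(a,b,25))]
    rows.append(np.hstack(c))
    for X in([.5,.16,0],[.5,.16,.114],[.484,-.178,.05]): print(n,X,pix(p,X))
    for l in("stand","post"):
        for d in manip.silhouettes(p,l)[:2]:
            ys,xs=np.nonzero(d["pixels"]); print(l,d["conf"],xs.min(),xs.max(),ys.min(),ys.max(),xs.mean(),ys.mean())
cv2.imwrite("pics/crop.png",cv2.cvtColor(cv2.convertScaleAbs(np.vstack(rows),alpha=1.5),cv2.COLOR_RGB2BGR))
E
```

```text
top [0.5, 0.16, 0] [248.1339 211.8514]
top [0.5, 0.16, 0.114] [245.9184 202.8004]
top [0.484, -0.178, 0.05] [374.8916 225.6235]
stand 0.66 347 399 203 254 373.23066234367764 228.7114404817045
stand 0.56 270 321 219 270 295.5773195876289 244.38566073102155
post 0.54 242 253 197 213 247.28472222222223 205.61111111111111
scene [0.5, 0.16, 0] [248.9165 241.1813]
scene [0.5, 0.16, 0.114] [246.5577 205.725 ]
scene [0.484, -0.178, 0.05] [336.5946 306.6295]
stand 0.87 225 285 260 307 254.75369244135535 283.5178105994787
stand 0.73 303 366 297 349 334.4578358208955 322.960447761194
post 0.86 242 254 204 242 247.37386018237083 222.52279635258358
```

View pics/crop.png

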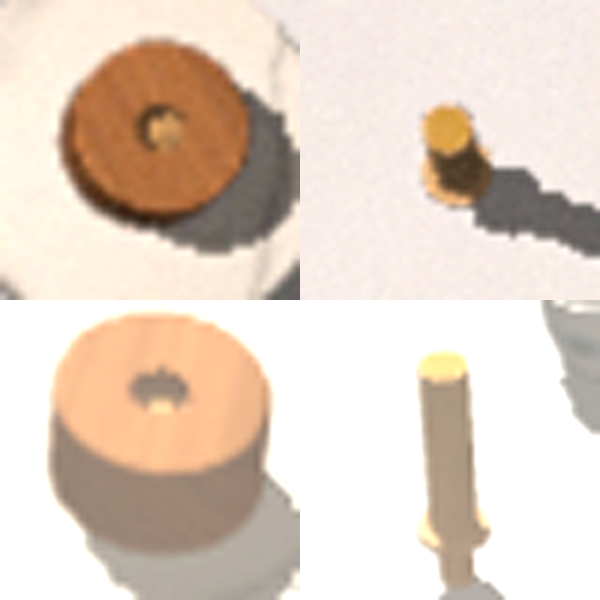

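The crops show the hole clearly: about (376.9,225.4) in the top view and (336.8,308.7) in the scene view. The post top is at (246.1,201.1) in the top view and (246.3,205.8) in the scene view.

```bash
python3 - <<'E'
from h import *
np.set_printoptions(precision=4,suppress=True)
t=manip.camera("top");s=manip.camera("scene")
H=[ray(t,376.9,225.4,.05),ray(s,336.8,308.7,.05)];P=[ray(t,246.1,201.1,.114),ray(s,246.3,205.8,.114)]
print("hole",H,"post",P)
o=manip.get_obs();r=R.from_quat(o["ee_rot"]);print(o["position"],r.as_matrix())
for p in (P[0]+P[1])/2,(H[0]+H[1])/2: print(r.inv().apply(p-o["position"]))
E
```

```text
hole [array([ 0.4851, -0.1832,  0.05  ]), array([ 0.4803, -0.1824,  0.05  ])] post [array([0.5044, 0.16  , 0.114 ]), array([0.4993, 0.1602, 0.114 ])]
[0.184  0.5973 0.2501] [[-0.9557  0.2943  0.    ]
 [ 0.2943  0.9557  0.0001]
 [ 0.      0.0001 -1.    ]]
[-0.4325 -0.3243  0.136 ]
[-0.5152 -0.6577  0.2   ]
```

>>> move_arm(
  plan=[0,0,0,-0.048,-0.036,0,0.085,0,0,0,-0.096,-0.072,0,0.085,0,0,0,-0.144,-0.108,0,0.085,0,0,0,-0.192,-0.144,0,0.085,0,0,0,-0.24,-0.18,0,0.085,0,0,0,-0.288,-0.216,0,0.085,0,0,0,-0.336,-0.252,0,0.085,0,0,0,-0.384,-0.288,0,0.085,0,0,0,-0.432,-0.324,0,0.085,0,0,0,-0.432,-0.324,0.0,0.085,0,0,0,-0.432,-0.324,0.0,0.085],
  squeeze=40,
)

```text
clock: 2.28
position: [0.5012, 0.161, 0.25]
ee_rot: [0.149, 0.989, 0.0, -0.0]
ft_force: [-1.2, 0.7, 0.4]
grip_width: 0.992
grasp_force: 0.0
```

>>> move_arm(
  plan=[0,0,0,0,0,0.05,0.085,0,0,0,0,0,0.1,0.085,0,0,0,0,0,0.136,0.085,0,0,0,0,0,0.156,0.085,0,0,0,0,0,0.156,0.085,0,0,0,0,0,0.156,0.035,0,0,0,0,0,0.156,0.035,0,0,0,0,0,0.156,0.015,0,0,0,0,0,0.156,0.015,0,0,0,0,0,0.156,0.015,0,0,0,0,0,0.156,0.015,0,0,0,0,0,0.156,0.015],
)

```text
clock: 3.78
position: [0.5019, 0.1609, 0.0946]
ee_rot: [0.149, 0.989, 0.0, 0.0]
ft_force: [-0.9, 1.0, 5.0]
grip_width: 0.247
grasp_force: 39.2
```

>>> move_arm(
  plan=[0,0,0,0,0,-0.03,0.015,0,0,0,0,0,-0.07,0.015,0,0,0,0,0,-0.1,0.015,0,0,0,-0.012,-0.048,-0.1,0.015,0,0,0,-0.024,-0.096,-0.1,0.015,0,0,0,-0.036,-0.144,-0.1,0.015,0,0,0,-0.048,-0.192,-0.1,0.015,0,0,0,-0.06,-0.24,-0.1,0.015,0,0,0,-0.07,-0.285,-0.1,0.015,0,0,0,-0.082,-0.334,-0.1,0.015,0,0,0,-0.082,-0.334,-0.1,0.015,0,0,0,-0.082,-0.334,-0.1,0.015],
)

```text
clock: 5.28
position: [0.4813, -0.1825, 0.1936]
ee_rot: [0.149, 0.989, 0.0, -0.0]
ft_force: [1.2, -0.0, -1.4]
grip_width: 0.249
grasp_force: 39.4
```

```bash
python3 - <<'E'
from h import *
rows=[]
for n,(u,v),r in(("top",(376,215),40),("scene",(336,290),40)):
    p=manip.camera(n); im=p["color"]
    rows.append(cv2.resize(im[v-r:v+r,u-r:u+r],(400,400),interpolation=cv2.INTER_CUBIC))
cv2.imwrite("pics/c2.png",cv2.cvtColor(np.hstack(rows),cv2.COLOR_RGB2BGR))
o=manip.get_obs();print(o["position"],R.from_quat(o["ee_rot"]).as_matrix().round(4),o["ft_force"],o["clock"],o["grip_width"])
E
```

```text
[ 0.48161687 -0.18161436  0.1937136 ] [[-9.562e-01  2.927e-01 -5.000e-04]
 [ 2.927e-01  9.562e-01  5.000e-04]
 [ 6.000e-04  4.000e-04 -1.000e+00]] [ 0.32055704  0.71690572 -0.33385845] 5.375 0.2448698309434181
```

View pics/c2.png

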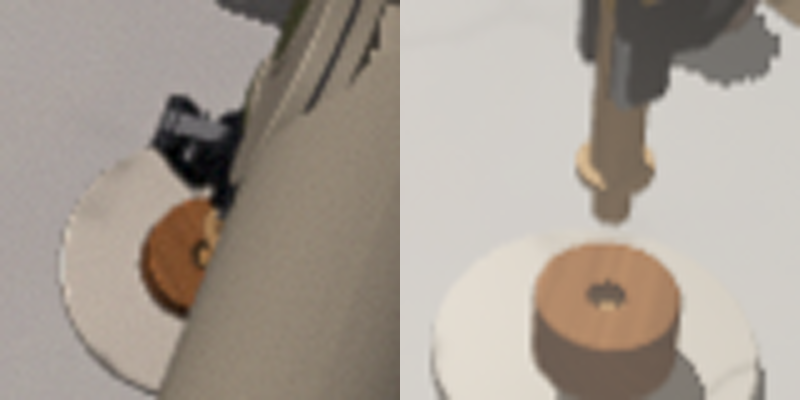

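The scene crop shows the spigot's bottom at crop (611,214) and the hole at (606,294). I'll check that alignment numerically.

```bash
python3 - <<'E'
from h import *
s=manip.camera("scene")
f=lambda x,y:(296+(x-400)/5-.4,250+y/5-.4)
h=ray(s,*f(606.5,294),.05); print("hole",h)
for y in(212,214,216): print(ray(s,*f(611,y),.0985))
print(s["color"].shape); q=manip.get_obs(); print(q["position"])
E
```

```text
hole [ 0.48105862 -0.18197748  0.05      ]
[ 0.48078365 -0.18095369  0.0985    ]
[ 0.48000538 -0.18176023  0.0985    ]
[ 0.47922841 -0.18256542  0.0985    ]
(420, 560, 3)
[ 0.48166967 -0.18161892  0.19378795]
```

>>> move_arm(
  plan=[0,0,0,0,0,0.02,0.015,0,0,0,0,0,0.04,0.015,0,0,0,0,0,0.046,0.015,0,0,0,0,0,0.048,0.015,0,0,0,0,0,0.049,0.015,0,0,0,0,0,0.05,0.015,0,0,0,0,0,0.051,0.015,0,0,0,0,0,0.051,0.015],
)

```text
clock: 6.42
position: [0.4815, -0.1828, 0.143]
ee_rot: [0.149, 0.989, 0.0, 0.0]
ft_force: [-0.4, 0.1, -1.3]
grip_width: 0.244
grasp_force: 39.4
```

>>> move_arm(
  plan=[0,0,0,0,0,0.001,0.015,0,0,0,0,0,0.002,0.015,0,0,0,0,0,0.003,0.015,0,0,0,0,0,0.004,0.015,0,0,0,0,0,0.004,0.015],
)

```text
clock: 7.05
position: [0.4815, -0.1828, 0.1389]
ee_rot: [0.149, 0.989, 0.0, -0.0]
ft_force: [-0.3, 0.4, -0.3]
grip_width: 0.245
grasp_force: 39.4
```

The spigot is in the hole with almost no force, so I'll press on slowly through the cork.

>>> move_arm(
  plan=[0,0,0,0,0,0.001,0.015,0,0,0,0,0,0.002,0.015,0,0,0,0,0,0.003,0.015,0,0,0,0,0,0.004,0.015,0,0,0,0,0,0.005,0.015,0,0,0,0,0,0.006,0.015,0,0,0,0,0,0.007,0.015],
)

```text
clock: 7.92
position: [0.4819, -0.183, 0.1327]
ee_rot: [0.149, 0.989, 0.0, 0.001]
ft_force: [-1.0, 0.7, 7.5]
grip_width: 0.251
grasp_force: 39.9
```

>>> move_arm(
  plan=[0,0,0,0,0,0.001,0.015,0,0,0,0,0,0.002,0.015,0,0,0,0,0,0.003,0.015,0,0,0,0,0,0.004,0.015,0,0,0,0,0,0.005,0.015,0,0,0,0,0,0.006,0.015,0,0,0,0,0,0.007,0.015,0,0,0,0,0,0.008,0.015,0,0,0,0,0,0.009,0.015,0,0,0,0,0,0.009,0.015],
)

```text
clock: 9.18
position: [0.4818, -0.183, 0.1235]
ee_rot: [0.149, 0.989, 0.0, 0.0]
ft_force: [-1.5, 1.7, 5.6]
grip_width: 0.246
grasp_force: 39.9
```

>>> move_arm(
  plan=[0,0,0,0,0,0.0005,0.015,0,0,0,0,0,0.001,0.015,0,0,0,0,0,0.0015,0.015,0,0,0,0,0,0.002,0.015,0,0,0,0,0,0.002,0.015],
)

```text
clock: 9.8
position: [0.4819, -0.1829, 0.1216]
ee_rot: [0.149, 0.989, 0.0, 0.0]
ft_force: [-1.4, 1.0, 6.3]
grip_width: 0.245
grasp_force: 39.9
```

>>> move_arm(
  plan=[0,0,0,0,0,0.0003,0.015,0,0,0,0,0,0.0006,0.015,0,0,0,0,0,0.0009,0.015,0,0,0,0,0,0.0009,0.015],
)

```text
clock: 10.3
position: [0.4819, -0.183, 0.1208]
ee_rot: [0.149, 0.989, 0.0, 0.0]
ft_force: [-1.4, 0.3, 6.0]
grip_width: 0.245
grasp_force: 39.9
```

>>> move_arm(
  plan=[0,0,0,0,0,0.0003,0.015,0,0,0,0,0,0.0006,0.015,0,0,0,0,0,0.0006,0.015],
)

```text
clock: 10.68
position: [0.4821, -0.1831, 0.1205]
ee_rot: [0.149, 0.989, 0.0, 0.001]
ft_force: [-2.4, 0.5, 11.1]
grip_width: 0.247
grasp_force: 40.4
```

>>> move_arm(
  plan=[0,0,0,0,0,0.0002,0.015,0,0,0,0,0,0.0004,0.015,0,0,0,0,0,0.0004,0.015],
)

```text
clock: 11.05
position: [0.4823, -0.1831, 0.1205]
ee_rot: [0.149, 0.989, 0.0, 0.001]
ft_force: [-3.3, 1.1, 14.7]
grip_width: 0.242
grasp_force: 40.7
```

Position has stopped while force climbs, so the collar is seated. I'll release and retreat upward.

>>> move_arm(
  plan=[0,0,0,0,0,0,0.03,0,0,0,0,0,0,0.05,0,0,0,0,0,0,0.07,0,0,0,0,0,0,0.07,0,0,0,0,0,-0.02,0.07,0,0,0,0,0,-0.06,0.07,0,0,0,0,0,-0.11,0.07,0,0,0,0,0,-0.15,0.07,0,0,0,0.03,0.05,-0.15,0.07,0,0,0,0.06,0.1,-0.15,0.07,0,0,0,0.06,0.15,-0.15,0.07,0,0,0,0.06,0.15,-0.15,0.07],
)

```text
clock: 12.55
position: [0.4686, -0.0179, 0.2689]
ee_rot: [0.146, 0.989, 0.0, -0.0]
ft_force: [0.1, 0.0, -0.7]
grip_width: 0.815
grasp_force: 0.0
```

```bash
python3 - <<'E'
from h import *
rows=[]
for n,(u,v),r in(("top",(376,215),40),("scene",(336,290),50)):
    p=manip.camera(n); im=p["color"]
    rows.append(cv2.resize(im[v-r:v+r,u-r:u+r],(400,400),interpolation=cv2.INTER_CUBIC))
cv2.imwrite("pics/c3.png",cv2.cvtColor(np.hstack(rows),cv2.COLOR_RGB2BGR))
E
```

```text
(no output)
```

View pics/c3.png

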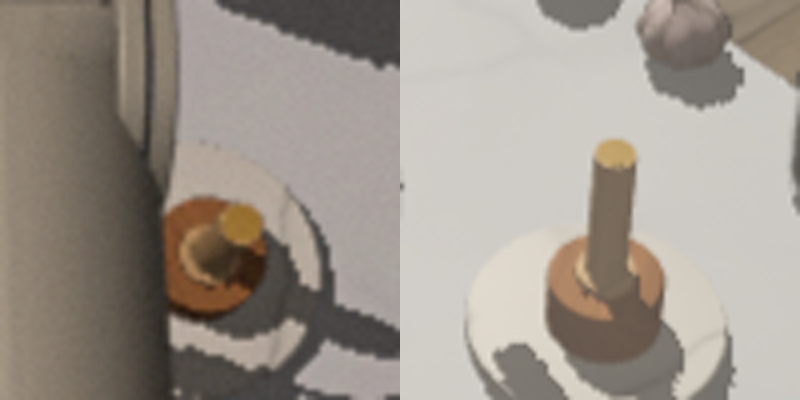

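The post stands in the boss with its collar flush, top at crop (615,155) in the scene half and (241,222) in the top half. I'll check it's upright, then hand in.

```bash
python3 - <<'E'
from h import *
t=manip.camera("top");s=manip.camera("scene")
print(pix(t,[.4825,-.183,.14]),(336+241/5-.4,175+222/5-.4)); print(pix(s,[.4825,-.183,.14]),(286+215/4-.4,240+155/4-.4))
print(manip.hand_in())
E
```

```text
[383.40360948 219.97507209] (383.8, 219.0)
[340.35184698 277.56225296] (339.35, 278.35)
the job is handed in; nothing more can be done
None
```

The post is seated upright in the stand's boss with its collar flush, let go, and the job is handed in at about 13 s of the 67 s allowed. Wrist force read at most about 15 N at the end of each press, against the 35 N limit. I touched nothing else, and the verdict was not reported back.

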